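Make up two service kits at the gas chromatograph bench

TASK

Make up the two service kits from the stock in the middle of the bench, one thing to a pocket, each standing upright on the pocket's floor: the three-pocket tray gets the jar in its middle pocket and the short vial and the brass fitting in its end pockets (either way round), and the two-pocket tray gets the tall vial and the ferrule box, either way round. Leave the gas trap and the beaker standing where they are.

Things in the scene. Friction and masses are not known exactly. Their poses are not given: they have to be found in the camera images.
- tall_vial_mid (a point): Tall clear glass sample vial with a white paper band and an aluminium crimp cap, standing upright: 23 mm diameter, 75 mm high, the cap (top 8 mm) 21 mm diameter, with a narrower neck 3 mm high below it. The point is its centre, half-way up (37.5 mm above its foot); z up along its axis. About 30 g, upright at the start.
- short_vial_mid (a point): Short vial, like the tall one but lower: 23 mm diameter, 46 mm high, cap (top 8 mm) 21 mm diameter, neck 3 mm high below it. The point is its centre, 23 mm above its foot; z up along its axis. About 22 g.
- jar_mid (a point): Squat round white plastic jar with a plain screw lid: 47 mm diameter, lid (upper 16 mm) 49 mm diameter, 42 mm high. The point is its centre, 21 mm above its foot; z up. About 50 g.
- fitting_mid (a point): Brass pipe fitting standing on its hexagon: hexagon 32 mm across flats (37 mm across corners) and 20 mm high, and above it a round stub of 16 mm diameter, 25 mm long; 45 mm high in all. The point is on its axis, half-way up (22.5 mm above its foot); z up. About 120 g.
- ferrule_box_mid (a point): Ferrule box: closed rectangular light grey plastic box with a thin black seam around it, 50 mm (own x) x 32 mm (own y) x 40 mm high. The point is its centre, 20 mm above its foot; z up. About 60 g. It fits a pocket at any yaw.
- tray3: Three-pocket kit tray. Fixed to the bench. Bare aluminium, 232 mm long x 80 mm wide, walls and dividers 4 mm thick and 12 mm high from the bench, floor 3 mm thick. Three square pockets in a row along own y, 72 x 72 mm clear each, centres at y = -76, 0 and +76 mm. Origin: centre of its underside, on the bench; own x across the tray, own y along it, z up.
- tray2: Two-pocket kit tray. Fixed to the bench. Bare aluminium, 156 mm long x 80 mm wide, walls and dividers 4 mm thick and 12 mm high from the bench, floor 3 mm thick. Two square pockets in a row along own y, 72 x 72 mm clear each, centres at y = -38 and +38 mm. Origin: centre of its underside, on the bench; own x across the tray, own y along it, z up.
- gas_trap_mid (a point): Bystander, to be left alone: gas trap, a loose upright steel cylinder of 32 mm diameter and 58 mm height with a brass collar and a thin steel stem on top, 70 mm high in all. The point is on its axis, 35 mm above its foot.
- beaker_mid (a point): Bystander, to be left alone: loose empty glass beaker, open at the top, 42 mm diameter, 58 mm high. The point is on its axis, half-way up (29 mm above its foot).

How it is judged:
At the end, for the whole second after the job is handed in: Jar in the three-pocket tray's middle pocket, short vial and fitting in its end pockets; tall vial and ferrule box in the two-pocket tray, one each; all within 30 mm of the pocket centre in x and y, upright within 0.12 rad, foot within 6 mm of the pocket floor, released, at rest (x of jar_mid in the frame of tray3 between -0.03 and 0.03 m and z of jar_mid in the frame of tray3 between 0.018 and 0.03 m and angle between each of jar_mid, short_vial_mid, fitting_mid, tall_vial_mid, ferrule_box_mid's own z axis and vertical below 0.12 rad and linear speed of each of jar, short_vial, fitting, tall_vial, ferrule_box below 0.02 m/s and angular speed of each of jar, short_vial, fitting, tall_vial, ferrule_box below 0.3 rad/s and y of jar_mid in the frame of tray3 between -0.03 and 0.03 m and x of short_vial_mid in the frame of tray3 between -0.03 and 0.03 m and z of short_vial_mid in the frame of tray3 between 0.02 and 0.032 m and x of fitting_mid in the frame of tray3 between -0.03 and 0.03 m and z of fitting_mid in the frame of tray3 between 0.0195 and 0.0315 m and x of tall_vial_mid in the frame of tray2 between -0.03 and 0.03 m and z of tall_vial_mid in the frame of tray2 between 0.0345 and 0.0465 m and x of ferrule_box_mid in the frame of tray2 between -0.03 and 0.03 m and z of ferrule_box_mid in the frame of tray2 between 0.017 and 0.029 m and ((y of short_vial_mid in the frame of tray3 between 0.046 and 0.106 m and y of fitting_mid in the frame of tray3 between -0.106 and -0.046 m) or (y of short_vial_mid in the frame of tray3 between -0.106 and -0.046 m and y of fitting_mid in the frame of tray3 between 0.046 and 0.106 m)) and ((y of tall_vial_mid in the frame of tray2 between 0.008 and 0.068 m and y of ferrule_box_mid in the frame of tray2 between -0.068 and -0.008 m) or (y of tall_vial_mid in the frame of tray2 between -0.068 and -0.008 m and y of ferrule_box_mid in the frame of tray2 between 0.008 and 0.068 m))); the robot touches nothing.
It fails at once if the gas trap is knocked over or pushed more than 30 mm from its place (angle between gas_trap_mid's own z axis and vertical above 0.5 rad or distance of gas_trap_mid from where it was at the start of the episode above 0.03 m).
It fails at once if the beaker is knocked over or pushed more than 30 mm from its place (angle between beaker_mid's own z axis and vertical above 0.5 rad or distance of beaker_mid from where it was at the start of the episode above 0.03 m).
It also fails if it takes over 136 s, if anything falls off the work surface, if the arm or the gripper's body presses on something with over 40 N, if the wrist force passes 120 N, or if a joint passes its speed limit or range.

ROBOT

A 6-joint arm with a two-finger parallel gripper is mounted at the origin on the work surface. World frame = base frame: x ahead of the robot, y to its left, z up, the work surface at z = 0. Lengths are in m, angles in rad, forces in N, time in s.
With the tool pointing down it reaches from about 0.3 to 0.875 m from the base axis. Payload 6.4 kg.
Tool frame: the origin (TCP) lies midway between the tips of the shut fingers; the grasp point (between the pads) lies 19 mm behind it (ctrl.tcp_to_grasp is the distance from the TCP to the grasp point, in m); z points along the fingers, y is the direction in which the jaws open and shut (so a half turn about z gives the same grasp; the last joint's range is limited). The gripper opens to 85 mm and grips with 20 to 120 N. Pads are 22 mm wide; open, the fingers measure 114 mm over their backs; the gripper's body (76 mm by 85 mm) begins 54 mm behind the grasp point. The pads swing forward as they close: fully open they stand 13 mm farther back than shut.
Start: joints at [-1.55, 0.181, 1.607, -0, 1.354, -0.206], TCP at [0.129, -0.56, 0.231] pointing down, gripper open.
Joint ranges: [-2.99, 2.99], [-0.89, 2.07], [0.3, 2.58], [-1.14, 4.28], [0, 2.63], [-3.12, 3.12]. Speed limits (rad/s): [2.57, 2.57, 3.01, 3.14, 3.14, 3.14].

INTERFACE

Orientations are given as a unit quaternion [w, x, y, z].
In Python, from bench import monitor, imaging, order, spotter, ctrl gives the robot as it stands.
- The arm moves only by the shell command python3 -m pendant 'ROWS'. ROWS is JSON, a list that holds one entry, the list of rows, each a list of 5 numbers: the shift along the world's x, y, z in mm, then the turn about the world's z in degrees, then the finger opening in mm, from 0 to 85.4. A call has 1 to 8 rows; each row shifts and turns the commanded pose from where the row before left it; what a row does not reach is not made up. A row lasts 1/8 s, in which the tool goes at most 62.5 mm and 10.7 degrees, less where a joint would pass 70% of its speed; a pose out of reach is approached as far as the arm can. A call with a gripper value outside its range is refused whole. The fingers move at their own pace and stop on an object; the grip force is fixed at half the most. Time passes only in rows, so rows that do not move let the fingers close. It gives the time, the measured TCP pose, the force and the opening at its end, in the units of the state.
- monitor.get_obs(): the state, without advancing time (a new reading comes with each control period).
- imaging.camera(name): name is "scene" or "top"; returns a dict with "img" (384x512x3 uint8, red, green, blue), "vfov" (degrees; the focal length in pixels is half the picture's height over the tangent of half this angle, whatever the lens; pixels are square), "cx", "cy" (the principal point, pixels), "origin" and "orientation" of the camera in the world. Camera axes: x right, y down, z forward; pixel columns grow to the right and rows downward; lengths in m; the calibration is good to about 2 mm. A picture is of the moment at which its call begins. There is no depth.
- order.hand_in(): hands the job in, once; it reports no verdict.
Trained networks look in the newest picture that a camera, given by its name, has taken for a name from the list of things; names that differ only in an ending like _2 or _b are one class to them, and where a whole thing is asked for, a point or a joint stands for the part that bears it (a point fixed in the world has none). Each returns a list of dicts, best first, with "confidence" (0 to 1); they miss things now and then, are a little off and sometimes report something else, mostly with a low value. They report only what shows in the picture. A call takes as long as a camera call.
- spotter.recognise(camera, thing): "at" ([x, y, z] in m, in the coordinates of the camera as it stood for that picture, good to about 4 mm: the middle of the surface that is visible of it).
- spotter.tip_of(camera, thing): "at" ([x, y, z] in m, in the coordinates of the camera as it stood for that picture, good to about 4 mm: a listed point, or the origin of a listed thing).
The state is a dict: "time_s": time; "q": joint angles; "dq": joint speeds; "joint_efforts": joint torques, N m; "eef_pos": TCP position; "eef_rot": TCP orientation; "wrist_force": force on the tool from outside, world axes, zero at the start; "torque": the same for the moment, N m; "opening": opening from 0.0 (shut) to 1.0 (fully open).
Only numpy, scipy, OpenCV 4.12 (cv2) and the standard library are available. Lean on these libraries where they do the work, as an engineer would, in place of code of your own. Each camera call takes 0.05 s, during which the arm holds its last target. There are 200 camera calls.

## Working session

There is one attempt and no reset: what is moved stays moved. The work goes in short steps, Python scripts to look and compute and a shell command to move; the robot and the scene stay as the last step left them, time stands still between calls to the robot, and variables do not carry over. Pictures are saved under pics/ and viewed, about 12 in all and at most 16, crops included, and the job is handed in when it is done.

```bash
mkdir -p pics; ls; cat > h.py <<'E'
import numpy as np, cv2
from scipy.spatial.transform import Rotation as R
from bench import monitor, imaging, order, spotter, ctrl
def rot(c):
    q=c["orientation"]; return R.from_quat([q[1],q[2],q[3],q[0]]).as_matrix()
def snap(n,f=None):
    c=imaging.camera(n)
    if f: cv2.imwrite("pics/"+f,c["img"][:,:,::-1])
    return c
def w(c,p): return rot(c)@np.array(p)+np.array(c["origin"])
def ray(c,u,v,z):
    f=c["img"].shape[0]/2/np.tan(np.radians(c["vfov"])/2)
    d=rot(c)@np.array([(u-c["cx"])/f,(v-c["cy"])/f,1]); o=np.array(c["origin"])
    return o+d*(z-o[2])/d[2]
def px(c,p):
    f=c["img"].shape[0]/2/np.tan(np.radians(c["vfov"])/2)
    q=rot(c).T@(np.array(p)-np.array(c["origin"])); return q[0]/q[2]*f+c["cx"],q[1]/q[2]*f+c["cy"]
E
python3 - <<'E'
from h import *
for n in("scene","top"):
    c=snap(n,n+"0.png"); print(n,c["origin"],rot(c)[:,2].round(2),c["vfov"],c["cx"],c["cy"])
    for t in "tall_vial_mid short_vial_mid jar_mid fitting_mid ferrule_box_mid tray3 tray2 gas_trap_mid beaker_mid".split():
        for r in spotter.tip_of(n,t)[:2]:
            p=w(c,r["at"]); print(t,round(r["confidence"],2),p.round(3),np.round(px(c,p)))
o=monitor.get_obs(); print(o["time_s"],o["eef_pos"],o["eef_rot"],ctrl.tcp_to_grasp)
E
```

```text
pics
scene [ 1.19869844 -0.00482098  0.64745776] [-0.74 -0.01 -0.67] 50.13802536181299 251.06587667524866 183.6991872909125
tall_vial_mid 0.6 [ 0.576 -0.012  0.04 ] [253. 197.]
short_vial_mid 0.51 [ 0.674 -0.056  0.021] [230. 238.]
jar_mid 0.63 [0.434 0.046 0.026] [278. 160.]
fitting_mid 0.63 [ 0.553 -0.113  0.022] [207. 196.]
ferrule_box_mid 0.85 [ 0.447 -0.045  0.017] [240. 166.]
tray3 0.91 [0.516 0.27  0.002] [377. 191.]
tray2 0.91 [0.516 0.27  0.002] [377. 191.]
gas_trap_mid 0.61 [0.558 0.126 0.037] [317. 192.]
gas_trap_mid 0.29 [ 0.467 -0.284  0.004] [139. 176.]
beaker_mid 0.73 [0.68  0.053 0.03 ] [286. 238.]
top [ 0.40476558 -0.01003849  0.91495739] [ 0.16  0.02 -0.99] 47.872024248631774 244.1969965735049 186.34663141005126
tall_vial_mid 0.45 [ 0.573 -0.01   0.04 ] [255. 172.]
tall_vial_mid 0.37 [0.557 0.12  0.034] [192. 182.]
short_vial_mid 0.74 [ 0.554 -0.115  0.025] [305. 180.]
short_vial_mid 0.59 [ 0.678 -0.054  0.026] [274. 124.]
jar_mid 0.78 [0.429 0.041 0.025] [232. 243.]
fitting_mid 0.58 [ 0.552 -0.114  0.025] [305. 181.]
ferrule_box_mid 0.68 [ 0.449 -0.047  0.019] [275. 232.]
ferrule_box_mid 0.42 [0.679 0.053 0.033] [223. 124.]
tray3 0.87 [ 0.469 -0.29   0.   ] [390. 220.]
tray3 0.74 [ 0.517  0.269 -0.003] [126. 205.]
tray2 0.87 [ 0.469 -0.29   0.   ] [390. 220.]
tray2 0.74 [ 0.517  0.269 -0.003] [126. 205.]
beaker_mid 0.95 [0.677 0.055 0.032] [222. 125.]
1.0 [ 0.12930992 -0.56027952  0.23129842] [5.10977627e-07 9.93578592e-01 1.13144071e-01 7.05343874e-06] 0.0187
```

```bash
python3 - <<'E'
import cv2
a=cv2.imread("pics/top0.png"); cv2.imwrite("pics/t1.png",cv2.resize(a[60:340,60:460],None,fx=2,fy=2,interpolation=cv2.INTER_CUBIC))
a=cv2.imread("pics/scene0.png"); cv2.imwrite("pics/s1.png",cv2.resize(a[100:300,80:440],None,fx=2.2,fy=2.2,interpolation=cv2.INTER_CUBIC))
E
```

```text
(no output)
```

View pics/t1.png

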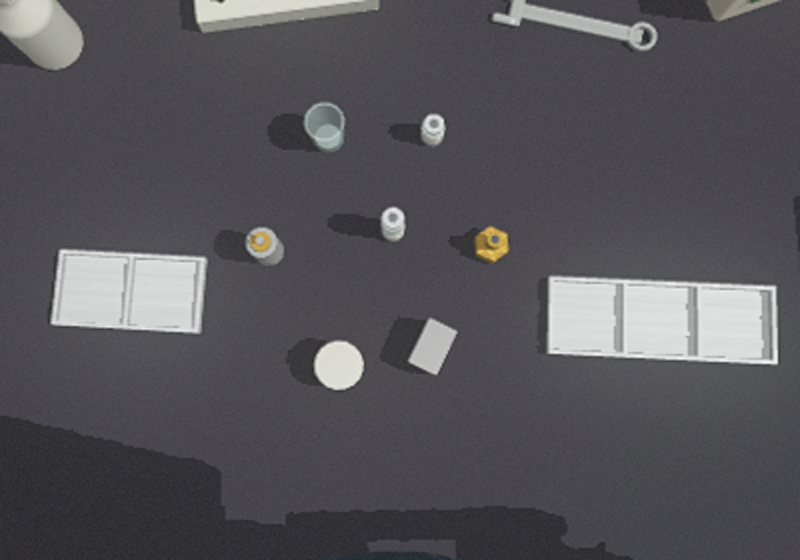

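View pics/s1.png

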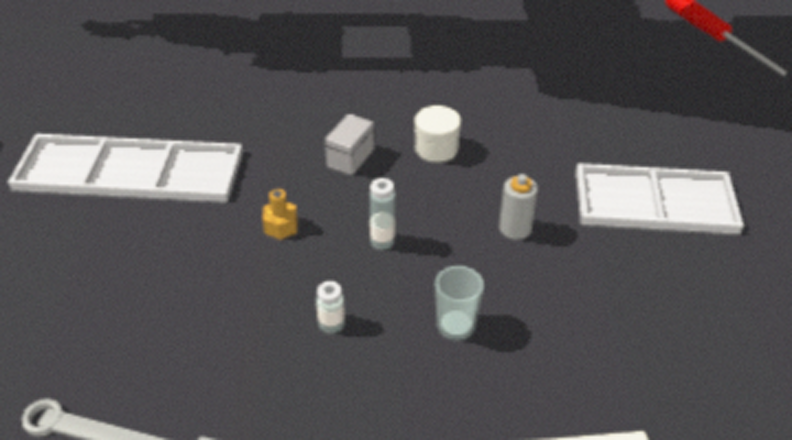

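The two pictures agree with the networks: tray2 is on the left (crop 130,290) and tray3 on the right (crop 660,320). The stock stands upright and well apart. Next I refine the positions from pixel points.

```bash
cat >> h.py <<'E'
def fine(c,D):
    return {k:ray(c,*uv,z)[:2].round(4) for k,(uv,z) in D.items()}
E
python3 - <<'E'
from h import *
c=snap("top"); k=lambda x,y:(x/2+60-.25,y/2+60-.25)
print(fine(c,{"short":(k(433,122),.046),"tall":(k(393,215),.075),"fit":(k(493,239),.045),"jar":(k(339,365),.042)}))
for n,z,P in(("tray3",.012,[(548,277),(777,286),(776,363),(547,353)]),("tray2",.012,[(59,249),(207,257),(201,332),(51,325)]),("box",.04,[(432,318),(457,330),(435,374),(408,362)])):
    q=np.array([ray(c,*k(*p),z)[:2] for p in P]); m=q.mean(0); s=q[1]-q[0]+q[2]-q[3]; t=q[3]-q[0]+q[2]-q[1]
    print(n,m.round(4),"short/long dirs",[(np.degrees(np.arctan2(v[1],v[0])).round(1),np.linalg.norm(v/2).round(3)) for v in(s,t)])
    if n!="box":
        s/=np.linalg.norm(s); print([ (m+s*d).round(4) for d in((-.076,0,.076) if n=="tray3" else(-.038,.038))])
E
```

```text
{'short': array([ 0.6781, -0.0588]), 'tall': array([ 0.5751, -0.0139]), 'fit': array([ 0.5528, -0.1148]), 'jar': array([0.4304, 0.0451])}
tray3 [ 0.4683 -0.2879] short/long dirs [(np.float64(-94.2), np.float64(0.234)), (np.float64(174.7), np.float64(0.079))]
[array([ 0.4738, -0.2121]), array([ 0.4683, -0.2879]), array([ 0.4627, -0.3637])]
tray2 [0.516  0.2674] short/long dirs [(np.float64(-94.7), np.float64(0.16)), (np.float64(175.5), np.float64(0.08))]
[array([0.5191, 0.3053]), array([0.5129, 0.2296])]
box [ 0.4467 -0.0498] short/long dirs [(np.float64(-116.5), np.float64(0.029)), (np.float64(150.2), np.float64(0.05))]
```

```bash
python3 -m pendant '[[[30,0,0,10,85],[40,0,0,10,85],[50,20,0,10,85],[50,35,0,10,85],[50,50,0,10,85],[50,50,0,10,85],[50,50,0,10,85],[50,50,0,7,85]]]'
```

```text
time_s: 2.05
eef_pos: [0.4774, -0.327, 0.2315]
eef_rot: [0.0, 0.706, 0.709, -0.0]
wrist_force: [0.3, -0.3, 0.0]
opening: 0.992
```

```bash
python3 -m pendant '[[[15,53,0,0,60],[20,53,-20,0,60],[20,53,-40,0,60],[20,53,-50,0,60],[0,0,0,0,60]]]'
```

```text
time_s: 2.68
eef_pos: [0.5437, -0.1266, 0.13]
eef_rot: [-0.004, 0.706, 0.709, -0.001]
wrist_force: [-0.6, -0.6, 0.4]
opening: 0.696
```

```bash
python3 -m pendant '[[[0,0,0,0,60],[0,0,0,0,60]]]'
```

```text
time_s: 2.92
eef_pos: [0.5465, -0.1326, 0.1354]
eef_rot: [0.001, 0.708, 0.707, 0.0]
wrist_force: [-0.2, 0.5, 0.1]
opening: 0.702
```

```bash
python3 -m pendant '[[[6,18,-20,0,60],[0,0,-35,0,60],[0,0,0,0,60],[0,0,0,0,60]]]'; python3 - <<'E'
from h import *
c=snap("top","t2.png"); s=snap("scene","s2.png")
p=[.5525,-.1145]
for n,c in(("t",c),("s",s)):
    u,v=map(int,px(c,[*p,.03])); a=c["img"][max(0,v-60):v+60,u-80:u+80,::-1]; cv2.imwrite(f"pics/{n}2c.png",cv2.resize(a,None,fx=4,fy=4,interpolation=cv2.INTER_CUBIC))
a=cv2.imread("pics/t2c.png");b=cv2.imread("pics/s2c.png");h=min(a.shape[0],b.shape[0])
m=np.hstack([a[:h],b[:h]]);cv2.imwrite("pics/m2.png",cv2.resize(m,(800,int(h*800/m.shape[1]))))
E
```

```text
time_s: 3.42
eef_pos: [0.5525, -0.1142, 0.0805]
eef_rot: [0.001, 0.708, 0.707, 0.0]
wrist_force: [-0.0, -0.1, 0.6]
opening: 0.703
```

View pics/m2.png

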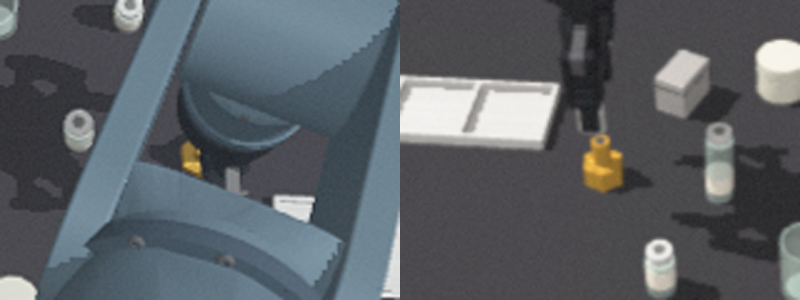

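The hand is over the fitting and in line with it: the stub is below the fingers at about (598,145). I go down and grip.

```bash
python3 -m pendant '[[[0,0,-35,0,60],[0,0,-29,0,60],[0,0,0,0,40],[0,0,0,0,10],[0,0,0,0,5],[0,0,0,0,5],[0,0,0,0,5]]]'
```

```text
time_s: 4.4
eef_pos: [0.5525, -0.1133, 0.0159]
eef_rot: [0.001, 0.707, 0.707, 0.0]
wrist_force: [0.0, -0.4, 4.3]
opening: 0.358
```

```bash
python3 -m pendant '[[[0,0,0,0,5],[0,0,0,0,5],[0,0,0,0,5]]]'
```

```text
time_s: 4.78
eef_pos: [0.5526, -0.1133, 0.0159]
eef_rot: [0.001, 0.707, 0.707, 0.0]
wrist_force: [0.4, 0.4, 6.5]
opening: 0.36
```

The opening of 30.7 mm means the tips have stopped on the top edge of the hexagon. I open, raise 9 mm and close again on the stub.

```bash
python3 -m pendant '[[[0,0,0,0,45],[0,0,0,0,45],[0,0,9,0,45],[0,0,0,0,5],[0,0,0,0,5],[0,0,0,0,5],[0,0,0,0,5],[0,0,0,0,5]]]'; python3 -m pendant '[[[0,0,0,0,5],[0,0,0,0,5]]]'
```

```text
time_s: 5.78
eef_pos: [0.5521, -0.1131, 0.0244]
eef_rot: [0.0, 0.707, 0.707, 0.0]
wrist_force: [-0.7, 0.7, 5.4]
opening: 0.161
time_s: 6.02
eef_pos: [0.5521, -0.1131, 0.0244]
eef_rot: [0.0, 0.707, 0.707, 0.0]
wrist_force: [-0.3, 0.6, 4.6]
opening: 0.163
```

```bash
python3 -m pendant '[[[0,0,40,0,5],[0,0,20,0,5],[-15,-42,0,0,5],[-15,-42,0,0,5],[-15,-42,0,0,5],[-15,-42,0,0,5],[-15,-42,0,0,5],[-14,-41,0,0,5]]]';python3 -m pendant '[[[0,0,0,0,5],[0,0,0,0,5]]]'
```

```text
time_s: 7.02
eef_pos: [0.4614, -0.3647, 0.083]
eef_rot: [-0.001, 0.707, 0.707, 0.0]
wrist_force: [0.4, -0.7, -2.3]
opening: 0.164
time_s: 7.28
eef_pos: [0.4621, -0.3631, 0.083]
eef_rot: [-0.001, 0.707, 0.707, 0.0]
wrist_force: [-0.0, 0.0, -0.8]
opening: 0.163
```

```bash
python3 -m pendant '[[[0,0,-35,0,5],[0,0,-20,0,5],[0,0,0,0,5],[0,0,0,0,5]]]';python3 -m pendant '[[[0,0,0,0,45],[0,0,0,0,45],[0,0,0,0,45],[0,0,30,0,45],[0,0,40,0,60],[0,0,0,0,60],[0,0,0,0,60]]]'; python3 - <<'E'
from h import *
c=snap("scene","s3.png")
u,v=map(int,px(c,[.463,-.364,.03])); a=c["img"][v-60:v+60,max(0,u-80):u+120,::-1]; cv2.imwrite("pics/s3c.png",cv2.resize(a,None,fx=3,fy=3,interpolation=cv2.INTER_CUBIC))
E
```

```text
time_s: 7.78
eef_pos: [0.4629, -0.3632, 0.0287]
eef_rot: [-0.0, 0.707, 0.707, 0.0]
wrist_force: [0.3, -0.4, -1.6]
opening: 0.158
time_s: 8.65
eef_pos: [0.4625, -0.3637, 0.0987]
eef_rot: [-0.0, 0.707, 0.707, 0.0]
wrist_force: [-0.2, 0.9, 0.1]
opening: 0.702
```

View pics/s3c.png

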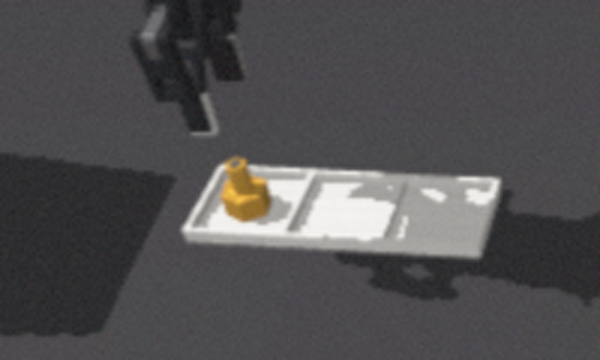

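The fitting stands in the far pocket (crop 245,195). The short vial is next.

```bash
python3 -m pendant '[[[27,38,0,0,60],[27,38,0,0,60],[27,38,0,0,60],[27,38,0,0,60],[27,38,0,0,60],[27,38,0,0,60],[27,38,0,0,60],[26,41,0,0,60]]]';python3 -m pendant '[[[0,0,0,0,60],[0,0,0,0,60]]]'
```

```text
time_s: 9.7
eef_pos: [0.6774, -0.0555, 0.0969]
eef_rot: [-0.001, 0.707, 0.707, -0.001]
wrist_force: [0.1, -0.9, -0.1]
opening: 0.704
time_s: 9.95
eef_pos: [0.6766, -0.0568, 0.0973]
eef_rot: [-0.001, 0.707, 0.707, -0.001]
wrist_force: [-0.5, -0.2, -0.8]
opening: 0.701
```

```bash
python3 -m pendant '[[[0,0,-40,0,60],[0,0,-30,0,60],[0,0,-13,0,50],[0,0,0,0,10],[0,0,0,0,10],[0,0,0,0,10],[0,0,0,0,10],[0,0,0,0,10]]]';python3 -m pendant '[[[0,0,0,0,10],[0,0,0,0,10],[0,0,0,0,10]]]'
```

```text
time_s: 10.95
eef_pos: [0.6783, -0.057, 0.0168]
eef_rot: [0.001, 0.707, 0.707, 0.0]
wrist_force: [-1.1, 0.0, 3.8]
opening: 0.24
time_s: 11.32
eef_pos: [0.6783, -0.057, 0.0168]
eef_rot: [0.001, 0.707, 0.707, 0.0]
wrist_force: [-1.1, 0.5, 6.1]
opening: 0.24
```

```bash
python3 -m pendant '[[[0,0,40,0,10],[0,0,25,0,10],[-34,-26,0,0,10],[-34,-26,0,0,10],[-34,-26,0,0,10],[-34,-26,0,0,10],[-34,-26,0,0,10],[-33,-25,0,0,10]]]';python3 -m pendant '[[[0,0,0,0,10],[0,0,0,0,10]]]'; python3 - <<'E'
from h import *
c=snap("scene","s4.png")
u,v=map(int,px(c,[.474,-.212,.06])); a=c["img"][v-60:v+60,max(0,u-80):u+120,::-1]; cv2.imwrite("pics/s4c.png",cv2.resize(a,None,fx=3,fy=3,interpolation=cv2.INTER_CUBIC))
E
```

```text
time_s: 12.32
eef_pos: [0.4733, -0.2124, 0.0806]
eef_rot: [-0.0, 0.707, 0.707, -0.0]
wrist_force: [0.3, -0.4, 0.2]
opening: 0.244
time_s: 12.58
eef_pos: [0.4749, -0.2118, 0.0809]
eef_rot: [0.0, 0.707, 0.707, 0.0]
wrist_force: [-1.0, -0.3, 0.0]
opening: 0.244
```

View pics/s4c.png

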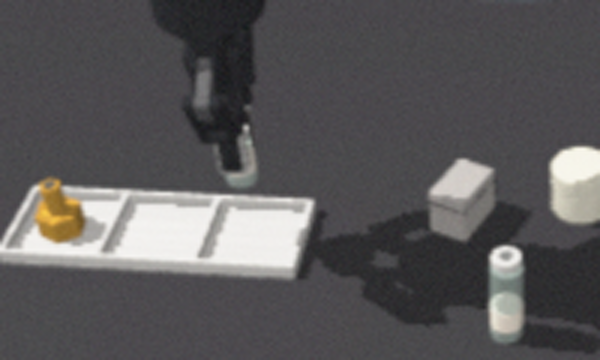

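```bash
python3 -m pendant '[[[0,0,-35,0,10],[0,0,-22,0,10],[0,0,-4,0,10],[0,0,0,0,10]]]'; python3 - <<'E'
from h import *
c=snap("scene")
u0,v0=map(int,px(c,[.474,-.212,.06]))
for z in(.003,.023,.048):
  u,v=px(c,[.463,-.364,z]); print((u-max(0,u0-80))*3,(v-v0+60)*3)
E
```

```text
time_s: 13.12
eef_pos: [0.4754, -0.2111, 0.02]
eef_rot: [-0.0, 0.707, 0.708, 0.0]
wrist_force: [0.6, 0.0, -0.2]
opening: 0.241
63.94405759079805 227.3433012856556
57.684543519600254 208.2166912331678
49.610529326915895 183.54568334578155
```

```bash
python3 -m pendant '[[[0,0,0,0,45],[0,0,0,0,45],[0,0,0,0,45],[0,0,35,0,45],[0,0,40,0,80],[-8,40,0,0,80],[-9,40,0,0,80],[-9,44,0,0,80]]]';python3 -m pendant '[[[-9,44,0,0,80],[-9,44,0,0,80],[0,44,0,0,80],[0,0,0,0,80],[0,0,0,0,80]]]'
```

```text
time_s: 14.18
eef_pos: [0.4484, -0.0871, 0.0951]
eef_rot: [0.0, 0.708, 0.707, 0.0]
wrist_force: [0.3, -0.8, -0.6]
opening: 0.936
time_s: 14.8
eef_pos: [0.4308, 0.0439, 0.095]
eef_rot: [0.0, 0.707, 0.707, 0.0]
wrist_force: [-0.4, -0.2, 0.3]
opening: 0.937
```

```bash
python3 -m pendant '[[[0,0,-40,0,80],[0,0,-30,0,80],[0,0,-12,0,80],[0,0,0,0,35],[0,0,0,0,35],[0,0,0,0,35],[0,0,0,0,35],[0,0,0,0,35]]]';python3 -m pendant '[[[0,0,0,0,35],[0,0,0,0,35],[0,0,0,0,35]]]'
```

```text
time_s: 15.8
eef_pos: [0.432, 0.0437, 0.0141]
eef_rot: [0.001, 0.707, 0.707, 0.001]
wrist_force: [-0.4, -0.9, 7.3]
opening: 0.552
time_s: 16.18
eef_pos: [0.432, 0.0437, 0.0141]
eef_rot: [0.001, 0.707, 0.707, 0.001]
wrist_force: [0.1, -1.6, 6.9]
opening: 0.55
```

```bash
python3 -m pendant '[[[0,0,45,0,35],[0,0,45,0,35],[0,-30,10,0,35],[7,-42,0,0,35],[7,-44,0,0,35],[7,-44,0,0,35],[8,-44,0,0,35],[7,-44,0,0,35]]]';python3 -m pendant '[[[0,-44,0,0,35],[0,-40,0,0,35],[0,0,0,0,35],[0,0,0,0,35]]]'
```

```text
time_s: 17.18
eef_pos: [0.4668, -0.2053, 0.1132]
eef_rot: [0.0, 0.707, 0.707, 0.0]
wrist_force: [0.8, -0.1, -0.1]
opening: 0.554
time_s: 17.68
eef_pos: [0.4663, -0.2872, 0.1127]
eef_rot: [-0.001, 0.707, 0.707, 0.0]
wrist_force: [0.1, 0.8, -0.8]
opening: 0.552
```

```bash
python3 -m pendant '[[[1,0,-45,0,35],[0,0,-35,0,35],[0,0,-15,0,35],[0,0,0,0,35],[0,0,0,0,35]]]';python3 -m pendant '[[[0,0,0,0,65],[0,0,0,0,65],[0,0,0,0,65],[0,0,40,0,65],[0,0,40,0,65],[0,0,0,0,65],[0,0,0,0,60]]]'
```

```text
time_s: 18.3
eef_pos: [0.4684, -0.2879, 0.0189]
eef_rot: [0.001, 0.707, 0.707, 0.0]
wrist_force: [-0.5, -0.6, -0.9]
opening: 0.555
time_s: 19.18
eef_pos: [0.4673, -0.2876, 0.0974]
eef_rot: [-0.0, 0.707, 0.707, 0.0]
wrist_force: [-0.2, -0.1, -1.1]
opening: 0.703
```

```bash
python3 - <<'E'
from h import *
c=snap("scene","s5.png")
u,v=map(int,px(c,[.468,-.288,.06])); a=c["img"][v-60:v+60,max(0,u-100):u+100,::-1]; cv2.imwrite("pics/s5c.png",cv2.resize(a,None,fx=3,fy=3,interpolation=cv2.INTER_CUBIC))
E
```

```text
(no output)
```

View pics/s5c.png

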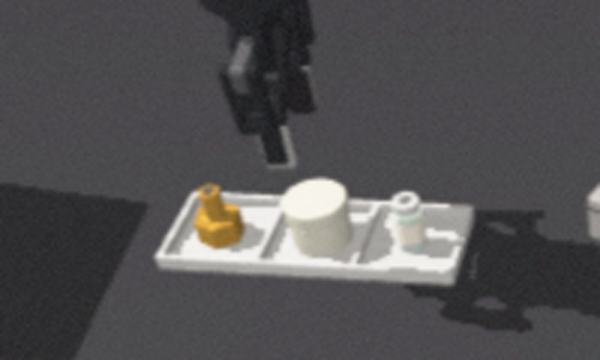

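The three-pocket tray holds the fitting, jar and short vial, each in its pocket (crop 218,215; 318,218; 408,222). The tall vial is next.

```bash
python3 -m pendant '[[[10,30,10,0,60],[15,40,0,0,60],[16,40,0,0,60],[16,40,0,0,60],[16,40,0,0,60],[16,40,0,0,60],[18,45,0,0,60]]]';python3 -m pendant '[[[0,0,0,0,60],[0,0,0,0,60]]]'
```

```text
time_s: 20.1
eef_pos: [0.5739, -0.0115, 0.1061]
eef_rot: [-0.001, 0.707, 0.707, -0.001]
wrist_force: [0.2, -1.5, 0.0]
opening: 0.699
time_s: 20.35
eef_pos: [0.5736, -0.013, 0.1064]
eef_rot: [-0.001, 0.707, 0.707, -0.001]
wrist_force: [0.7, -0.0, -0.6]
opening: 0.702
```

```bash
python3 -m pendant '[[[0,0,-35,0,60],[0,0,-30,0,60],[0,0,-11,0,50],[0,0,0,0,10],[0,0,0,0,10],[0,0,0,0,10],[0,0,0,0,10],[0,0,0,0,10]]]';python3 -m pendant '[[[0,0,0,0,10],[0,0,0,0,10],[0,0,0,0,10]]]'
```

```text
time_s: 21.35
eef_pos: [0.575, -0.0129, 0.0324]
eef_rot: [0.0, 0.707, 0.707, 0.0]
wrist_force: [-0.4, 0.4, 2.3]
opening: 0.25
time_s: 21.72
eef_pos: [0.575, -0.0129, 0.0324]
eef_rot: [0.0, 0.707, 0.707, 0.0]
wrist_force: [-1.2, 0.4, 5.7]
opening: 0.253
```

```bash
python3 -m pendant '[[[0,0,40,0,10],[0,0,45,0,10],[0,0,40,0,10],[0,20,0,0,10],[0,0,0,0,10]]]';python3 -m pendant '[[[-7,37,0,0,10],[-8,40,0,0,10],[-8,40,0,0,10],[-8,40,0,0,10],[-8,40,0,0,10],[-8,40,0,0,10],[-8,40,0,0,10],[0,20,0,0,10]]]';python3 -m pendant '[[[0,0,0,0,10],[0,0,0,0,10]]]'
```

```text
time_s: 22.35
eef_pos: [0.5738, 0.0086, 0.1558]
eef_rot: [-0.001, 0.707, 0.708, -0.0]
wrist_force: [-0.3, 0.3, -0.7]
opening: 0.251
time_s: 23.35
eef_pos: [0.5178, 0.3054, 0.1547]
eef_rot: [-0.001, 0.706, 0.708, -0.002]
wrist_force: [0.7, -0.4, 0.2]
opening: 0.253
time_s: 23.6
eef_pos: [0.5197, 0.3029, 0.1561]
eef_rot: [-0.0, 0.707, 0.707, -0.001]
wrist_force: [0.1, -0.1, -0.1]
opening: 0.254
```

Down to TCP 0.036, which leaves the foot at the pocket floor.

```bash
python3 -m pendant '[[[0,2,-45,0,10],[0,0,-40,0,10],[0,0,-25,0,10],[0,0,-10,0,10],[0,0,0,0,10],[0,0,0,0,10]]]'
```

```text
time_s: 24.35
eef_pos: [0.5206, 0.3058, 0.0378]
eef_rot: [0.0, 0.707, 0.707, 0.001]
wrist_force: [-0.4, -0.4, -0.2]
opening: 0.252
```

```bash
python3 -m pendant '[[[0,0,-2,0,10],[0,0,0,0,10],[0,0,0,0,45],[0,0,0,0,45],[0,0,0,0,45],[0,0,45,0,45],[0,0,45,0,45],[0,0,30,0,60]]]';python3 -m pendant '[[[-9,-42,0,10,70],[-9,-44,0,10,70],[-9,-44,0,10,70],[-9,-44,0,10,70],[-9,-44,0,10,70],[-9,-44,0,10,70],[-9,-44,0,2,70],[-9,-44,-20,0,70]]]';python3 -m pendant '[[[0,0,0,0,70],[0,0,0,0,70]]]'; python3 - <<'E'
from h import *
c=snap("scene","s6.png"); a=c["img"][110:290,90:440,::-1]; cv2.imwrite("pics/s6c.png",cv2.resize(a,None,fx=2.2,fy=2.2,interpolation=cv2.INTER_CUBIC))
for r in spotter.tip_of("scene","ferrule_box_mid")[:2]: print(w(c,r["at"]).round(4),r["confidence"])
E
```

```text
time_s: 25.35
eef_pos: [0.5204, 0.3064, 0.1573]
eef_rot: [0.001, 0.707, 0.707, 0.001]
wrist_force: [0.1, 0.4, 0.1]
opening: 0.697
time_s: 26.35
eef_pos: [0.4486, -0.0457, 0.1362]
eef_rot: [0.002, 0.242, 0.97, -0.0]
wrist_force: [0.3, -0.2, -0.0]
opening: 0.817
time_s: 26.6
eef_pos: [0.4478, -0.0437, 0.135]
eef_rot: [0.0, 0.242, 0.97, 0.0]
wrist_force: [0.6, 0.9, 0.1]
opening: 0.818
[ 0.4467 -0.0452  0.0179] 0.88
```

View pics/s6c.png

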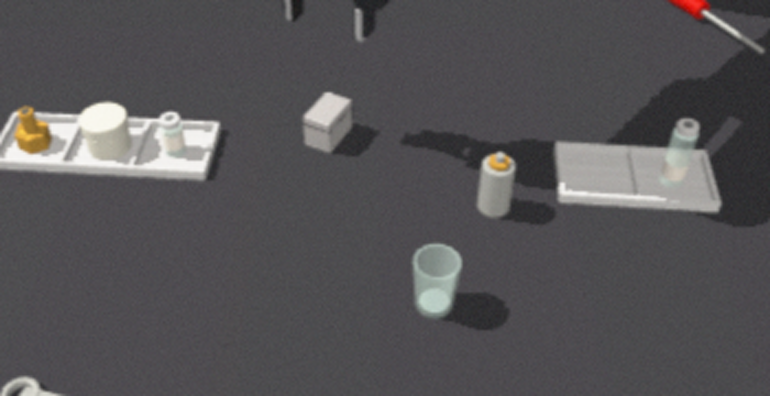

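The tall vial stands in tray2's far pocket (crop 683,155) and the bystanders are in place. The box is still at (327,122). I go down on it.

```bash
python3 -m pendant '[[[0,-3,-45,0,70],[0,0,-40,0,70],[0,0,-25,0,70],[0,0,-10,0,70],[0,0,0,0,20],[0,0,0,0,20],[0,0,0,0,20],[0,0,0,0,20]]]';python3 -m pendant '[[[0,0,0,0,20],[0,0,0,0,20],[0,0,0,0,20],[0,0,0,0,20]]]'
```

```text
time_s: 27.7
eef_pos: [0.4491, -0.0473, 0.0163]
eef_rot: [0.002, 0.242, 0.97, -0.0]
wrist_force: [1.0, 2.1, 6.9]
opening: 0.364
time_s: 28.2
eef_pos: [0.4491, -0.0473, 0.0163]
eef_rot: [0.002, 0.242, 0.97, -0.0]
wrist_force: [-0.0, 1.4, 6.4]
opening: 0.367
```

```bash
python3 -m pendant '[[[0,0,40,0,20],[0,0,45,0,20],[0,0,40,0,20],[8,35,0,-10,20],[8,35,0,-10,20],[8,35,0,-10,20],[8,35,0,-10,20],[8,35,0,-10,20]]]';python3 -m pendant '[[[8,35,0,-10,20],[8,35,0,-2,20],[8,31,0,0,20],[0,0,0,0,20],[0,0,0,0,20]]]'
```

```text
time_s: 29.2
eef_pos: [0.4878, 0.1292, 0.1403]
eef_rot: [0.0, 0.632, 0.775, 0.0]
wrist_force: [0.4, -0.3, -0.5]
opening: 0.359
time_s: 29.82
eef_pos: [0.5113, 0.2286, 0.1398]
eef_rot: [0.0, 0.707, 0.707, -0.0]
wrist_force: [-0.6, -0.3, -0.3]
opening: 0.362
```

```bash
python3 -m pendant '[[[2,0,-45,0,20],[0,0,-40,0,20],[0,0,-25,0,20],[0,0,-10,0,20],[0,0,0,0,20],[0,0,0,0,20]]]'
```

```text
time_s: 30.58
eef_pos: [0.5144, 0.2287, 0.0208]
eef_rot: [0.0, 0.707, 0.707, 0.001]
wrist_force: [0.3, 0.6, -1.2]
opening: 0.361
```

```bash
python3 -m pendant '[[[0,0,-1,0,20],[0,0,0,0,20],[0,0,0,0,50],[0,0,0,0,50],[0,0,0,0,50],[0,0,45,0,50],[0,0,45,0,50],[0,0,45,0,50]]]';python3 -m pendant '[[[-40,-30,20,0,50],[-40,-40,20,0,50],[-40,-40,20,0,50],[-40,-40,0,0,50],[-40,-40,0,0,50],[0,-40,0,0,50],[0,0,0,0,50],[0,0,0,0,50]]]'; python3 - <<'E'
from h import *
for n in("scene","top"):
    c=snap(n,n+"9.png")
    for t in "tall_vial_mid short_vial_mid jar_mid fitting_mid ferrule_box_mid gas_trap_mid beaker_mid tray3 tray2".split():
        for r in spotter.tip_of(n,t)[:2]: print(n,t,round(r["confidence"],2),w(c,r["at"]).round(3))
    a=c["img"]
    a=a[100:260,90:440] if n=="scene" else a[60:340,60:460]
    cv2.imwrite(f"pics/{n}9c.png",cv2.resize(a[:,:,::-1],None,fx=2,fy=2,interpolation=cv2.INTER_CUBIC))
E
```

```text
time_s: 31.58
eef_pos: [0.5134, 0.2291, 0.1551]
eef_rot: [-0.0, 0.707, 0.707, -0.0]
wrist_force: [0.5, 0.3, -1.5]
opening: 0.582
time_s: 32.58
eef_pos: [0.3137, -0.0006, 0.2139]
eef_rot: [-0.0, 0.707, 0.707, 0.0]
wrist_force: [0.6, -0.4, -0.1]
opening: 0.591
scene tall_vial_mid 0.67 [0.523 0.31  0.043]
scene short_vial_mid 0.75 [ 0.47  -0.212  0.026]
scene short_vial_mid 0.26 [0.683 0.054 0.029]
scene jar_mid 0.72 [ 0.469 -0.285  0.028]
scene fitting_mid 0.71 [ 0.463 -0.364  0.026]
scene ferrule_box_mid 0.81 [0.517 0.232 0.02 ]
scene gas_trap_mid 0.95 [0.557 0.124 0.034]
scene beaker_mid 0.77 [0.682 0.054 0.029]
scene tray3 0.84 [0.52  0.267 0.   ]
scene tray3 0.6 [ 0.464 -0.286  0.   ]
scene tray2 0.84 [0.52  0.267 0.   ]
scene tray2 0.6 [ 0.464 -0.286  0.   ]
top tall_vial_mid 0.59 [0.518 0.308 0.04 ]
top short_vial_mid 0.59 [ 0.476 -0.21   0.026]
top jar_mid 0.71 [ 0.463 -0.288  0.027]
top jar_mid 0.42 [0.518 0.307 0.043]
top fitting_mid 0.65 [ 0.462 -0.365  0.028]
top ferrule_box_mid 0.73 [0.514 0.232 0.023]
top gas_trap_mid 0.75 [0.553 0.121 0.035]
top gas_trap_mid 0.5 [0.679 0.052 0.034]
top beaker_mid 0.63 [ 0.475 -0.21   0.028]
top beaker_mid 0.56 [0.676 0.055 0.032]
top tray3 0.81 [ 0.467 -0.288  0.002]
top tray3 0.8 [ 0.515  0.27  -0.003]
top tray2 0.81 [ 0.467 -0.288  0.002]
top tray2 0.8 [ 0.515  0.27  -0.003]
```

View pics/scene9c.png

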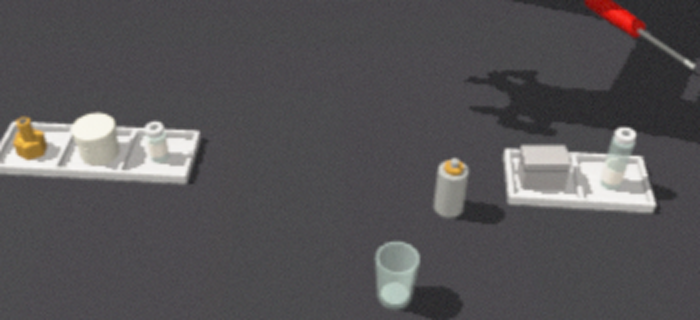

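View pics/top9c.png

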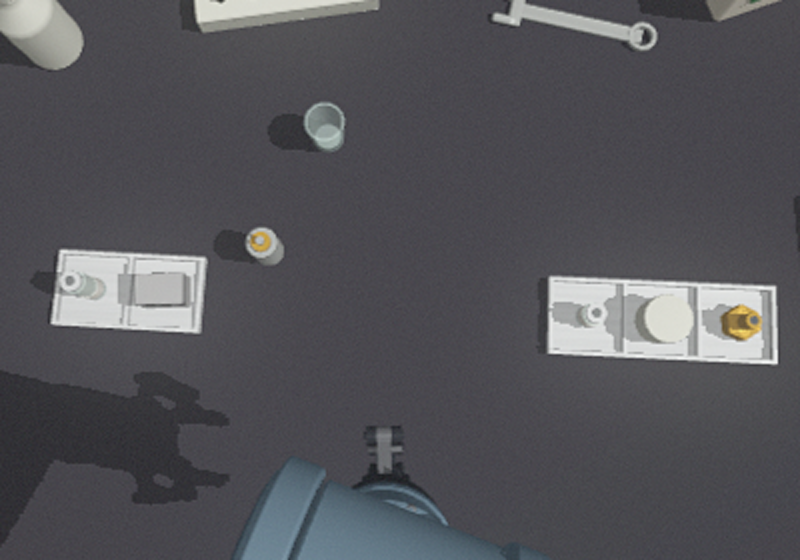

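```bash
python3 - <<'E'
from h import *
for n,(a,b) in(("scene",(90,100)),("top",(60,60))):
    c=snap(n)
    for p,h in(((.5205,.306),.075),((.475,-.211),.046),((.468,-.288),.042)):
        print(n,p,[np.round((np.array(px(c,[*p,z]))-(a,b))*2) for z in(.003,.003+h)])
E
```

```text
scene (0.5205, 0.306) [array([607., 183.]), array([623., 133.])]
scene (0.475, -0.211) [array([159., 156.]), array([153., 126.])]
scene (0.468, -0.288) [array([ 95., 152.]), array([ 88., 125.])]
top (0.5205, 0.306) [array([ 96., 288.]), array([ 70., 279.])]
top (0.475, -0.211) [array([584., 315.]), array([594., 312.])]
top (0.468, -0.288) [array([658., 320.]), array([671., 317.])]
```

Tops and feet project to where upright things would appear in both views, so I hand in.

```bash
python3 -c "
from bench import order; print(order.hand_in())"
```

```text
the job is handed in; nothing more can be done
None
```

Both kits are made up and the job is handed in at about 33 s on the robot's clock; the hand-in reports no verdict.

- **Three-pocket tray:** the jar is in the middle pocket. The short vial is in the end pocket nearer the robot's centre line and the brass fitting is in the far end pocket.
- **Two-pocket tray:** the tall vial is in the outer pocket and the ferrule box in the inner one.

**Last checks**
- Both cameras put all five things within about 6 mm of their pocket centres.
- Their heights match standing on the pocket floor, to within the networks' few millimetres.
- I projected upright outlines of both vials and the jar into both pictures, and the fitting into the scene picture when it was placed. All agreed to a few pixels. I checked the box by eye only.
- The gripper was empty and well clear of everything.
- The gas trap and the beaker stand upright, within about 5 mm of where they were found, which is about the measuring noise.

**What went wrong or disagreed**
- The first grip on the fitting closed on its hexagon edge instead of the stub, so I opened, raised the hand 9 mm and gripped again.
- In the final top view the networks twice confused classes: the short vial was reported as the beaker, and the tall vial as a second, low-confidence jar. The pictures settled both.

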